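Hold the amber standard down in the colorimeter

TASK

Check the colorimeter with the amber standard: take the amber glass standard with the orange cap out of the green rack, stand it upright in the meter's sprung black cup, and press it down until the cup is on its hard stop, without leaning on the glass much harder than that takes. Finish while still holding it pressed down on the stop; do not let go. Leave the other two standards in the rack, and do not disturb the marker pen and the small dish that lie between rack and meter.

Things in the scene. Friction and masses are not known exactly. Their poses are not given: they have to be found in the camera images.
- std_amber: The amber colour standard: solid glass cylinder 24 mm in diameter and 55 mm long with an opaque orange plastic cap 26 mm in diameter and 30 mm tall on top; 85 mm tall in all, about 75 g. Origin: centre of its underside, z axis up along it; round, so its yaw means nothing. It starts upright in one of the rack's three holes; which one varies. It may be held by its cap or by the glass.
- std_green: Green colour standard, stays in the rack: solid glass cylinder 24 mm in diameter and 55 mm long with an opaque green plastic cap 26 mm in diameter and 30 mm tall on top; 85 mm tall in all, about 75 g. Origin: centre of its underside, z axis up along it; round, so its yaw means nothing. 
- std_blue: Blue colour standard, stays in the rack: solid glass cylinder 24 mm in diameter and 55 mm long with an opaque blue plastic cap 26 mm in diameter and 30 mm tall on top; 85 mm tall in all, about 75 g. Origin: centre of its underside, z axis up along it; round, so its yaw means nothing. 
- rack: Green wooden block fixed to the table, 80 mm (its x) by 195 mm (its y) by 45 mm tall. Origin: centre of its underside. Three upright holes, 27 mm in diameter and 30 mm deep (floor 15 mm above the table), at its y = -65, 0 and +65 mm; the caps stand 25 to 55 mm above its top.
- meter: White bench colorimeter fixed to the table: housing 140 mm (its x) by 160 mm (its y) by 55 mm tall, origin at the centre of its underside. The black sprung cup (seat) stands over its top at its x = +20, y = 0 mm, between two grey optical pillars (32 by 22 mm, tops 100 mm above the table, centres at its y = -47 and +47 mm).
- seat_floor (a point): Centre of the inner floor of the sprung black cup; moves with it. 77 mm above the table with the cup up, 63 mm with it fully down. The cup is 22 mm tall, its wall rises 18 mm above this floor; its bore is 29 mm in diameter, flaring to about 39 mm at the mouth.
- seat (a joint): How far the cup is pressed down, in m: 0 up (as it starts), 0.014 on its hard stop. Spring: about 3 N to start it moving, 9 N at the stop (400 N/m); it springs up again when let go.
- marker: Bystander, not to be disturbed: blue marker pen lying on the table, 12 mm thick, 140 mm long, origin under its middle.
- dish: Bystander, not to be disturbed: small white dish, 46 mm wide, 16 mm tall, origin at the centre of its underside.
Mind the look-alikes: they are no part of the job. What is shaped like the std_amber but pink or yellow is not meant.

How it is judged:
By the outcome, as a careful person would: the job done as asked, in the order asked, and still so for the second after the job is handed in, while the arm keeps its last pose, push and grip.
It also fails if it takes over 48 s, if anything falls off the work surface, if the arm or the gripper's body presses on something with over 40 N, if the wrist force passes 120 N, or if a joint passes its speed limit or range.

ROBOT

A 6-joint arm with a two-finger parallel gripper is mounted at the origin on the work surface. World frame = base frame: x ahead of the robot, y to its left, z up, the work surface at z = 0. Lengths are in mm, angles in rad, forces in N, time in s.
With the tool pointing down it reaches from about 200 to 875 mm from the base axis. Payload 3.4 kg.
Tool frame: the origin (TCP) lies at the very end of the fingers, on their centre line; the grasp point (between the pads) lies 19 mm behind it; z points along the fingers, y is the line along which they close (so a half turn about z gives the same grasp; the last joint's range is limited). The gripper opens to 94 mm and grips with 3 to 60 N. Pads are 16 mm wide; open, the fingers measure 119 mm over their backs; the gripper's body (75 mm by 177 mm) begins 78 mm behind the grasp point.
Start: joints at [1.041, 0.276, 1.505, -0, 1.361, -0.121], TCP at [228.588, 527.648, 205.493] pointing down, gripper open.
Joint ranges: [-2.89, 2.89], [-0.75, 2.08], [0.22, 2.7], [-1.18, 4.32], [0.11, 2.71], [-2.7, 2.7]. Speed limits (rad/s): [2.57, 2.57, 3.14, 3.14, 3.14, 3.14].

INTERFACE

Orientations are given as a unit quaternion [x, y, z, w].
In Python, from station import monitor, camera, camera_model, workorder gives the robot as it stands.
- The arm moves only by the shell command python3 -m pendant 'ROWS' [OPENING] [FORCE]. ROWS is JSON, one flat list of numbers, 6 for each row, row after row: the shift along the world's x, y, z in m, then the turn, a rotation vector about the world's x, y, z in rad. In form: [dx, dy, dz, wx, wy, wz, dx, dy, dz, wx, wy, wz, ...]. A call has 1 to 12 rows; each row shifts and turns the commanded pose from where the row before left it; what a row does not reach is not made up. A row lasts 1/8 s, in which the tool goes at most 62.5 mm and 10.7 degrees, less where a joint would pass 70% of its speed; a pose out of reach is approached as far as the arm can. A call with a gripper value outside its range is refused whole. OPENING is the closure, from 0 (fully open) to 1 (shut), set as the call begins (- or left out, the last holds). The fingers move at their own pace and stop on an object; FORCE is the grip in N (left out, the last holds). Time passes only in rows, so rows that do not move let the fingers close. It gives the time, the measured TCP pose, the force, the opening and the grip force at its end, in the units of the state.
- monitor.state(): the state, without advancing time (a new reading comes with each control period).
- camera(name): name is "scene" or "top" or "wrist"; returns the picture (480x640x3 uint8, red, green, blue); there is no depth.
- camera_model(name): a dict with "fx", "fy", "cx", "cy" (pixels), "position" and "orientation" of the camera in the world; the wrist camera has in their place "hand_eye" (4x4, takes a point from camera to tool coordinates, whose origin is the TCP and whose axes are the flange's). Camera axes: x right, y down, z forward; pixel columns grow to the right and rows downward; lengths in mm; the calibration is good to about 2 mm. A picture is of the moment at which its call begins: read the wrist's pose just before it. camera_model takes no time and is no camera call.
- workorder.hand_in(): hands the job in; it is judged then, once.
The state is a dict: "time": time; "joints": joint angles; "qd": joint speeds; "joint_torque": joint torques, N m; "tool_pos": TCP position; "orientation": TCP orientation; "ft_force": force on the tool from outside, world axes, zero at the start; "wrist_torque": the same for the moment, N m; "gripper_width": finger opening in mm; "finger_force": force on a finger pad.
Only numpy, scipy, OpenCV 4.12 (cv2) and the standard library are available. Lean on these libraries where they do the work, as an engineer would, in place of code of your own. Each camera call takes 0.05 s, during which the arm holds its last target. There are 200 camera calls.

## Working session

There is one attempt and no reset: what is moved stays moved. The work goes in short steps, Python scripts to look and compute and a shell command to move; the robot and the scene stay as the last step left them, time stands still between calls to the robot, and variables do not carry over. Pictures are saved under pics/ and viewed, at most 10 in all, crops included, and the job is handed in when it is done.

```bash
mkdir -p pics; python3 - <<'E'
from station import monitor,camera,camera_model
import cv2
for n in("scene","top"):
    cv2.imwrite(f"pics/{n}0.png",camera(n)[:,:,::-1]); print(n,camera_model(n))
print(camera_model("wrist")); s=monitor.state(); print(s)
E
```

```text
scene {'fx': 538.9885820466558, 'fy': 538.9885820466558, 'cx': 323.0867202554954, 'cy': 232.70762052492685, 'position': array([1129.20562651,  370.78658992,  786.36472864]), 'orientation': array([ 0.45173352,  0.80684174, -0.33145426, -0.18730006])}
top {'fx': 604.7732540323578, 'fy': 604.7732540323578, 'cx': 315.8673313518844, 'cy': 240.86796188628173, 'position': array([ 437.80935378,   29.75517963, 1025.631531  ]), 'orientation': array([ 0.7104212 , -0.70188762,  0.03748051, -0.03536514])}
{'fx': 361.2260666086225, 'fy': 361.2260666086225, 'cx': 316.1386961159832, 'cy': 238.95179183597725, 'hand_eye': array([[-6.40165403e-04, -9.63275011e-01, -2.68516004e-01,
         7.77948931e+01],
       [ 9.99999698e-01, -7.35240093e-04,  2.53516358e-04,
        -1.11053901e+00],
       [-4.41629704e-04, -2.68515760e-01,  9.63275190e-01,
        -1.79249318e+02],
       [ 0.00000000e+00,  0.00000000e+00,  0.00000000e+00,
         1.00000000e+00]])}
{'time': 0.1, 'joints': array([ 1.04100628e+00,  2.76520701e-01,  1.50596712e+00,  1.74793976e-05,
        1.36071124e+00, -1.21007556e-01]), 'qd': array([-3.42204445e-04,  1.11666575e-03, -2.73321543e-03,  8.80529226e-04,
       -1.49758163e-03,  1.11900862e-05]), 'joint_torque': array([ 1.37399747e-03, -4.05457807e+01, -2.37776899e+01,  7.04888930e-02,
        2.97846529e-02, -5.03387616e-05]), 'tool_pos': array([228.30856539, 527.19104983, 204.71325958]), 'orientation': array([ 2.02972839e-01,  9.79184039e-01, -7.58319613e-04, -2.64870271e-04]), 'ft_force': array([ 0.02774568, -0.29637575, -1.39423088]), 'wrist_torque': array([ 0.0015708 ,  0.01418514, -0.01542891]), 'finger_force': 0.0, 'gripper_width': 94.05908520179445}
```

View pics/top0.png

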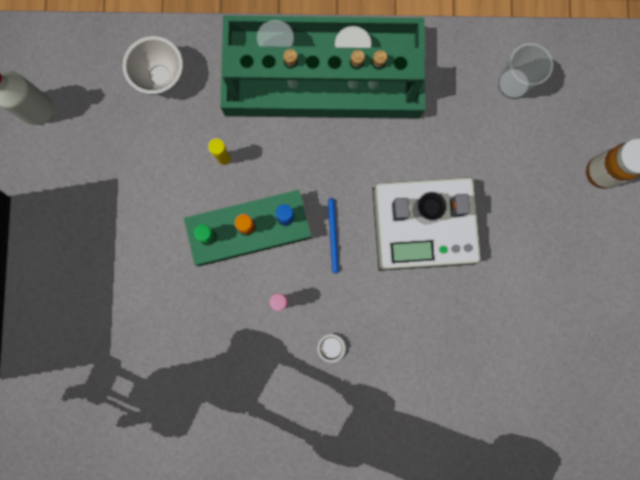

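View pics/scene0.png

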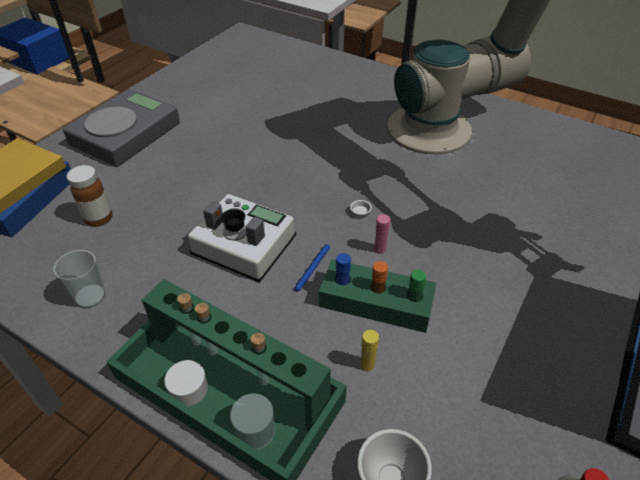

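Candidates in the top view: orange (245,224), green (204,234) and blue (285,214) caps in the small rack; yellow (217,147) and pink (278,302) stand free on the table. The orange cap in the middle hole fits. The cup is at (431,206) between the grey pillars (402,208) and (461,205). I'll confirm the orange one in a crop and measure.

```bash
cat >h.py <<'E'
import numpy as np,cv2
from scipy.spatial.transform import Rotation as R
from station import monitor,camera,camera_model
def cam(n,s=None):
    m=camera_model(n)
    if n=="wrist":
        H=m["hand_eye"];r=R.from_quat(s["orientation"]).as_matrix()
        return m,r@H[:3,:3],s["tool_pos"]+r@H[:3,3]
    return m,R.from_quat(m["orientation"]).as_matrix(),m["position"]
def at(c,u,v,z):
    m,r,p=c; d=r@[(u-m["cx"])/m["fx"],(v-m["cy"])/m["fy"],1]
    return p+d*(z-p[2])/d[2]
def pix(c,P):
    m,r,p=c; q=r.T@(np.array(P)-p); return m["fx"]*q[0]/q[2]+m["cx"],m["fy"]*q[1]/q[2]+m["cy"]
def blobs(im,lo,hi,amin=60):
    k=cv2.inRange(cv2.cvtColor(im,cv2.COLOR_RGB2HSV),lo,hi)
    n,l,st,ce=cv2.connectedComponentsWithStats(k)
    return [(st[i].tolist(),ce[i].round(1).tolist()) for i in range(1,n) if st[i,4]>=amin]
E
python3 - <<'E'
from h import *
im=cv2.imread("pics/top0.png")[:,:,::-1].copy(); c=cam("top")
for n,lo,hi in(("orange",(5,180,120),(20,255,255)),("blue",(105,150,100),(125,255,255)),("green",(50,180,120),(75,255,255))):
    for st,ce in blobs(im,lo,hi): print(n,st,ce,at(c,*ce,95).round(1))
for n,u,v,z in(("cup",431,206,95),("p1",402,208,100),("p2",461,205,100),("dish",331,348,16),("mk",332,200,8),("mk2",336,271,8),
  ("mtrTL",376,185,55),("TR",473,180,55),("BL",380,268,55),("BR",479,264,55),("rackTL",186,214,45),("TR",301,192,45),("BR",311,237,45),("BL",196,264,45)): print(n,at(c,u,v,z).round(1))
a=im[190:275,175:320];b=im[165:280,365:490]
out=np.hstack([cv2.resize(a,(435,345),interpolation=2),cv2.resize(b,(365,345),interpolation=2)])
cv2.imwrite("pics/crop.png",out[:,:,::-1])
E
```

```text
orange [235, 215, 17, 18, 226] [243.3, 222.9] [560.7 140.4  95. ]
blue [328, 199, 11, 74, 443] [332.9, 234.9] [543.7   1.3  95. ]
blue [277, 205, 16, 19, 228] [284.1, 213.5] [576.2  77.4  95. ]
green [195, 225, 15, 17, 199] [202.0, 232.3] [545.3 204.   95. ]
cup [ 590.9 -151.1   95. ]
p1 [ 586.4 -105.2  100. ]
p2 [ 592.2 -196.7  100. ]
dish [3.65e+02 3.00e-01 1.60e+01]
mk [613.4   0.7   8. ]
mk2 [492.5  -7.2   8. ]
mtrTL [630.9 -69.5  55. ]
TR [ 641.2 -227.8   55. ]
BL [495.7 -76.1  55. ]
BR [ 504.  -235.4   55. ]
rackTL [580.8 240.4  45. ]
TR [619.7  52.8  45. ]
BR [545.5  35.4  45. ]
BL [499.1 221.5  45. ]
```

View pics/crop.png

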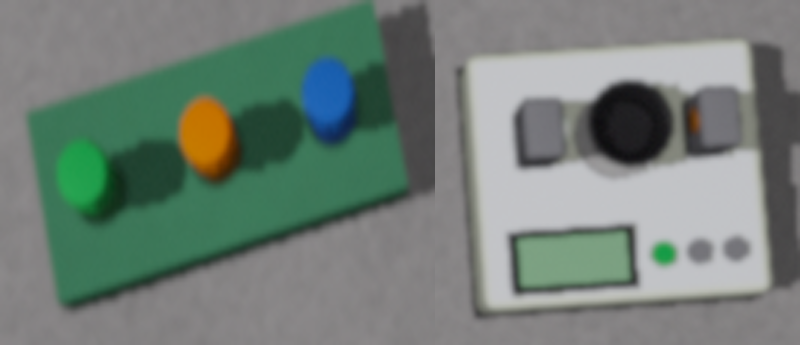

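The crop confirms that amber is the orange cap in the rack's middle hole. The measured positions agree with the rack centre and hole spacing. The rack's yaw is about 12.7° and the meter's about 3.7°. I'll move above the amber standard with the fingers set to close across the rack.

```bash
python3 -m pendant '[0.0332,-0.0387,0,0,0,-0.094, 0.0332,-0.0387,0,0,0,-0.094, 0.0332,-0.0387,0,0,0,-0.094, 0.0332,-0.0387,0,0,0,-0.094, 0.0332,-0.0387,0,0,0,-0.094, 0.0332,-0.0387,0,0,0,-0.094, 0.0332,-0.0387,0,0,0,-0.094, 0.0332,-0.0387,0,0,0,-0.094, 0.0332,-0.0387,0,0,0,-0.094, 0.0332,-0.0387,0,0,0,-0.094, 0,0,0,0,0,0, 0,0,0,0,0,0]' 0.3
python3 - <<'E'
from h import *
s=monitor.state();im=camera("wrist");c=cam("wrist",s)
print(R.from_quat(s["orientation"]).as_matrix()[:,1],s["joints"].round(2),s["gripper_width"])
for n,lo,hi in(("orange",(5,180,80),(20,255,255)),("blue",(105,150,80),(125,255,255)),("green",(50,180,100),(75,255,255))):
    for st,ce in blobs(im,lo,hi,300): print(n,st,ce,at(c,*ce,95).round(1))
cv2.imwrite("pics/w1.png",im[:,:,::-1])
E
```

```text
time: 1.6
tool_pos: [559.8, 140.9, 204.9]
orientation: [0.624, 0.781, -0.0, -0.001]
ft_force: [-0.0, -0.8, -0.9]
gripper_width: 65.6
finger_force: 0.0
[ 0.9754587   0.2201762  -0.00166579] [ 0.13  0.28  1.5   0.    1.36 -0.1 ] 65.55768943935863
orange [304, 215, 31, 38, 937] [318.6, 233.9] [561.1 142.2  95. ]
blue [307, 273, 29, 51, 1186] [320.7, 299.2] [575.9  85.3  95. ]
blue [246, 320, 93, 22, 837] [292.5, 330.8] [558.1  49.7  95. ]
green [300, 140, 33, 33, 853] [316.1, 156.0] [545.3 203.1  95. ]
```

View pics/w1.png

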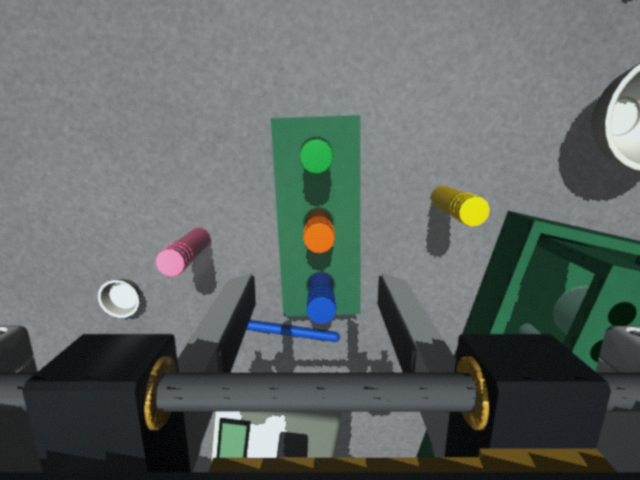

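The wrist view shows the orange cap top at (319,237), with green at (316,150) and blue at (321,308). The fingers sit on either side, clear of both neighbours. The position is within about 1 mm of the top-camera estimate (561,140), so I'll descend and grip.

```bash
python3 -m pendant '[0.001,-0.001,-0.035,0,0,0, 0,0,-0.035,0,0,0, 0,0,-0.035,0,0,0, 0,0,-0.020,0,0,0, 0,0,-0.012,0,0,0, 0,0,0,0,0,0, 0,0,0,0,0,0]' 0.3
python3 -m pendant '[0,0,0,0,0,0, 0,0,0,0,0,0, 0,0,0,0,0,0, 0,0,0,0,0,0, 0,0,0,0,0,0, 0,0,0,0,0,0, 0,0,0,0,0,0, 0,0,0,0,0,0]' 1 25
```

```text
time: 2.52
tool_pos: [562.2, 140.1, 69.5]
orientation: [0.624, 0.781, 0.001, 0.001]
ft_force: [-0.2, 0.1, 0.4]
gripper_width: 65.8
finger_force: 0.0
time: 3.52
tool_pos: [561.6, 139.6, 68.5]
orientation: [0.624, 0.781, 0.0, 0.0]
ft_force: [-0.0, -0.1, -0.0]
gripper_width: 25.8
finger_force: 25.0
```

```bash
python3 -m pendant '[0,0,0.015,0,0,0, 0,0,0.03,0,0,0, 0,0,0.03,0,0,0, 0,0,0.03,0,0,0, 0,0,0.015,0,0,0, 0,0,0,0,0,0]'
python3 -m pendant '[0.002,-0.02,0,0,0,-0.0157, 0.003,-0.03,0,0,0,-0.0157, 0.003,-0.03,0,0,0,-0.0157, 0.003,-0.03,0,0,0,-0.0157, 0.003,-0.03,0,0,0,-0.0157, 0.003,-0.03,0,0,0,-0.0157, 0.003,-0.03,0,0,0,-0.0157, 0.003,-0.03,0,0,0,-0.0157, 0.003,-0.03,0,0,0,-0.0157, 0.002,-0.031,0,0,0,-0.0157, 0,0,0,0,0,0, 0,0,0,0,0,0]'
python3 - <<'E'
from h import *
s=monitor.state();im=camera("wrist");c=cam("wrist",s)
print(s["tool_pos"],R.from_quat(s["orientation"]).as_matrix()[:,1],s["gripper_width"],s["finger_force"])
for P in((590,-151,95),(588,-104,100),(593,-197,100)): print(pix(c,P))
cv2.imwrite("pics/w2.png",im[:,:,::-1])
t=camera("top");cv2.imwrite("pics/t2.png",cv2.resize(camera("scene")[160:300,150:340],None,fx=4,fy=4)[:,:,::-1])
E
```

```text
time: 4.28
tool_pos: [562.2, 139.7, 189.7]
orientation: [0.624, 0.781, 0.001, 0.001]
ft_force: [0.3, -0.2, 0.2]
gripper_width: 25.4
finger_force: 25.0
time: 5.78
tool_pos: [588.6, -151.3, 187.4]
orientation: [0.684, 0.729, -0.0, -0.001]
ft_force: [0.1, 0.3, -0.2]
gripper_width: 25.9
finger_force: 25.0
[ 588.59944781 -151.30699895  187.36043121] [ 0.9979462   0.06402102 -0.0021644 ] 25.878379578119418 24.999870657920837
(np.float64(318.4142810609432), np.float64(240.60460915195262))
(np.float64(319.88947483575754), np.float64(180.7286906455674))
(np.float64(318.4402310475543), np.float64(297.6067133955911))
```

View pics/w2.png

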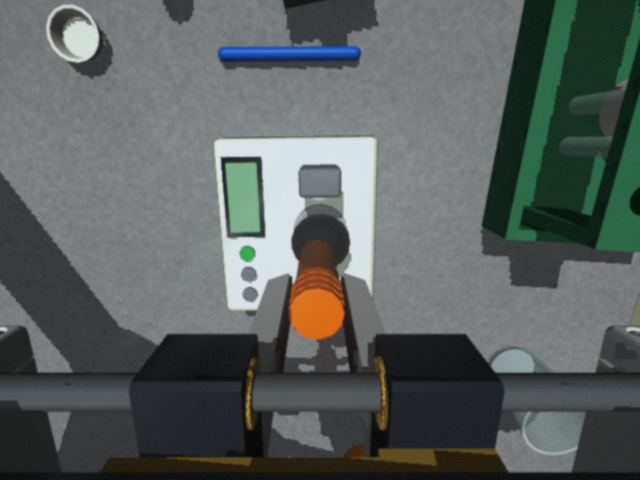

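View pics/t2.png

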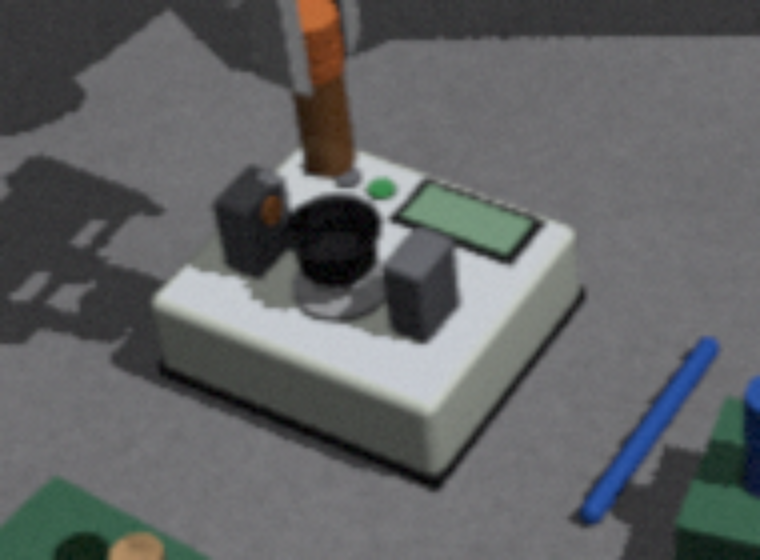

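The wrist view shows the cup mouth at about (320,240), against a predicted (318.4,240.6), so the cup is about 1 mm further in +x. In the scene crop the standard appears to lean slightly, so I'll check that against the projection of a vertical one.

```bash
python3 - <<'E'
from h import *
s=monitor.state();p=s["tool_pos"];b=p-[0,0,53.5];rng=np.linspace(0,2*np.pi,60)
def ring(c,r,z): return [pix(c,b+[r*np.cos(a),r*np.sin(a),z]) for a in rng]
for n in("scene","wrist","top"):
    im=camera(n);c=cam(n,s);hsv=cv2.cvtColor(im,cv2.COLOR_RGB2HSV)
    m=np.zeros((480,640),np.uint8)
    for r,z0,z1 in((12,0,55),(13,55,85)):
        cv2.fillConvexPoly(m,cv2.convexHull(np.array(ring(c,r,z0)+ring(c,r,z1),np.float32)).astype(np.int32),255)
    k=cv2.inRange(hsv,(2,120,30),(22,255,255)); x,y,w,h=cv2.boundingRect(m)
    box=np.zeros_like(m);box[max(0,y-8):y+h+8,max(0,x-10):x+w+10]=255;k&=box
    print(n,"pred bbox",(x,y,w,h),"seen",cv2.boundingRect(k))
    for v in range(y,y+h,max(1,h//8)):
        a=np.flatnonzero(m[v]);q=np.flatnonzero(k[v])
        print(v,a.mean() if len(a) else None,(q.mean(),len(q),len(a)) if len(q) else None)
    if n=="top":
        d=c
# cup dark blob in wrist and top picture taken at start
t=cv2.imread("pics/top0.png")[:,:,::-1]
k=(t.max(2)<45).astype(np.uint8);k[:,:412]=0;k[:,450:]=0;k[:185]=0;k[235:]=0
(u,v),r=cv2.minEnclosingCircle(np.argwhere(k)[:,::-1].astype(np.float32)); c=cam("top")
print(u,v,r,k.sum(),at(c,u,v,95),np.argwhere(k).mean(0))
w=cv2.imread("pics/w2.png")[:,:,::-1];c=cam("wrist",s)
k=(w.max(2)<75).astype(np.uint8);print([ (v,np.flatnonzero(k[v,280:360])[[0,-1]]+280) for v in range(222,256,4) if k[v,280:360].any()],[np.flatnonzero(k[200:260,u])[[0,-1]]+200 for u in (300,310,320,330,340)])
print([pix(c,(591+19.5*np.cos(a),-151+19.5*np.sin(a),95)) for a in (0,np.pi/2,np.pi)])
E
```

```text
scene pred bbox (218, 156, 21, 48) seen (215, 158, 23, 54)
156 227.0 None
162 226.0 (np.float64(229.5), 10, 17)
168 227.0 (np.float64(230.5), 10, 17)
174 228.5 (np.float64(231.0), 9, 16)
180 229.0 (np.float64(231.0), 7, 15)
186 230.0 (np.float64(230.0), 11, 15)
192 230.5 (np.float64(231.0), 11, 14)
198 231.5 (np.float64(232.0), 11, 14)
wrist pred bbox (287, 239, 59, 103) seen (288, 241, 58, 99)
239 317.0 None
251 316.0 (np.float64(317.375), 16, 35)
263 316.0 (np.float64(314.92), 25, 39)
275 315.5 (np.float64(316.5), 38, 42)
287 316.0 (np.float64(316.5), 52, 49)
299 316.0 (np.float64(316.0), 55, 55)
311 316.0 (np.float64(316.5), 58, 59)
323 316.0 (np.float64(316.5), 54, 55)
335 316.0 (np.float64(317.0), 31, 37)
top pred bbox (427, 182, 31, 29) seen (428, 186, 14, 25)
182 447.5 None
185 447.5 None
188 447.5 (np.float64(440.0), 3, 20)
191 446.0 (np.float64(439.0), 5, 23)
194 444.5 (np.float64(435.5), 6, 26)
197 442.5 (np.float64(433.0), 9, 28)
200 440.5 (np.float64(432.5), 10, 26)
203 438.0 (np.float64(432.5), 10, 23)
206 436.0 (np.float64(432.0), 9, 17)
209 435.5 (np.float64(433.5), 6, 10)
431.25 205.9166717529297 13.388008117675781 534 [ 591.00646737 -151.49336185   95.        ] [205.91011236 431.43632959]
[(222, array([301, 340])), (226, array([297, 343])), (230, array([295, 345])), (234, array([294, 347])), (238, array([293, 347])), (242, array([293, 348])), (246, array([293, 347])), (250, array([294, 347])), (254, array([296, 346]))] [array([223, 259]), array([216, 241]), array([214, 254]), array([216, 259]), array([222, 259])]
[(np.float64(343.4017140126405), np.float64(242.81275031041486)), (np.float64(320.3212779119845), np.float64(216.94490115418597)), (np.float64(293.78974534054294), np.float64(239.6899622612983))]
```

The standard hangs vertical, since the seen and predicted axes agree. The wrist view puts the cup at about (592,-151), so I'll shift 3 mm in x. Contact with the cup floor should come at TCP z≈130 and the stop at ≈116.5.

```bash
python3 -m pendant '[0.003,0,0,0,0,0, 0,0,0,0,0,0, 0,0,-0.015,0,0,0, 0,0,-0.015,0,0,0, 0,0,-0.008,0,0,0, 0,0,-0.006,0,0,0, 0,0,-0.005,0,0,0, 0,0,0,0,0,0, 0,0,0,0,0,0]' - 35
```

```text
time: 7.2
tool_pos: [592.9, -151.4, 139.9]
orientation: [0.684, 0.73, 0.0, 0.0]
ft_force: [0.2, 0.7, -1.5]
gripper_width: 25.6
finger_force: 35.0
```

```bash
python3 -m pendant '[0,0,-0.004,0,0,0, 0,0,-0.004,0,0,0, 0,0,0,0,0,0, 0,0,0,0,0,0]'
python3 -m pendant '[0,0,-0.003,0,0,0, 0,0,-0.003,0,0,0, 0,0,0,0,0,0, 0,0,0,0,0,0]'
```

```text
time: 7.7
tool_pos: [592.6, -151.4, 131.4]
orientation: [0.684, 0.73, 0.0, 0.0]
ft_force: [-0.0, 0.3, -0.7]
gripper_width: 25.4
finger_force: 35.0
time: 8.2
tool_pos: [592.9, -151.5, 126.0]
orientation: [0.684, 0.73, 0.0, 0.001]
ft_force: [-0.3, -0.6, 4.3]
gripper_width: 25.2
finger_force: 35.0
```

Contact is as expected: 4.3 N at about 4 mm of travel, with no side load. I'll press on in small steps.

```bash
python3 -m pendant '[0,0,-0.003,0,0,0, 0,0,-0.003,0,0,0, 0,0,0,0,0,0, 0,0,0,0,0,0]'
python3 -m pendant '[0,0,-0.002,0,0,0, 0,0,0,0,0,0, 0,0,0,0,0,0]'
python3 -m pendant '[0,0,-0.001,0,0,0, 0,0,0,0,0,0, 0,0,0,0,0,0]'
```

```text
time: 8.7
tool_pos: [593.0, -151.5, 119.9]
orientation: [0.684, 0.73, 0.0, 0.001]
ft_force: [-0.6, -0.9, 6.9]
gripper_width: 25.1
finger_force: 35.0
time: 9.07
tool_pos: [593.0, -151.5, 118.1]
orientation: [0.684, 0.73, 0.0, 0.001]
ft_force: [-1.4, 0.1, 7.6]
gripper_width: 25.7
finger_force: 35.0
time: 9.45
tool_pos: [593.0, -151.5, 117.2]
orientation: [0.684, 0.73, 0.0, 0.001]
ft_force: [-0.9, -1.1, 7.3]
gripper_width: 25.5
finger_force: 35.0
```

```bash
python3 -m pendant '[0,0,-0.001,0,0,0, 0,0,0,0,0,0, 0,0,0,0,0,0]'; python3 -c "
from station import monitor;print(monitor.state()['ft_force'])"
python3 -m pendant '[0,0,-0.0005,0,0,0, 0,0,0,0,0,0, 0,0,0,0,0,0]'
```

```text
time: 9.82
tool_pos: [593.0, -151.6, 116.4]
orientation: [0.684, 0.73, 0.0, 0.001]
ft_force: [-0.8, 0.1, 8.4]
gripper_width: 25.1
finger_force: 35.0
[-0.78741862  0.09379985  8.37789447]
time: 10.2
tool_pos: [593.0, -151.6, 116.4]
orientation: [0.684, 0.73, 0.0, 0.001]
ft_force: [-1.3, 0.7, 9.7]
gripper_width: 25.7
finger_force: 35.0
```

```bash
python3 -m pendant '[0,0,-0.0005,0,0,0, 0,0,0,0,0,0, 0,0,0,0,0,0]'; python3 -m pendant '[0,0,-0.0005,0,0,0, 0,0,0,0,0,0, 0,0,0,0,0,0]'
```

```text
time: 10.58
tool_pos: [593.0, -151.6, 116.4]
orientation: [0.684, 0.73, 0.0, 0.001]
ft_force: [-2.7, -0.1, 12.0]
gripper_width: 25.6
finger_force: 35.0
time: 10.95
tool_pos: [593.0, -151.6, 116.4]
orientation: [0.684, 0.73, 0.0, 0.001]
ft_force: [-2.9, -0.3, 15.2]
gripper_width: 25.3
finger_force: 35.0
```

The hard stop is clear: z is stuck at 116.4 while the force climbs. I'll ease back 0.5 mm to about 12 N, then check stability and take a look.

```bash
python3 -m pendant '[0,0,0.0005,0,0,0, 0,0,0,0,0,0, 0,0,0,0,0,0, 0,0,0,0,0,0, 0,0,0,0,0,0, 0,0,0,0,0,0]'
python3 - <<'E'
from h import *
a=[]
for i in range(4):
    t=camera("scene"); s=monitor.state(); a.append((s["tool_pos"][2].round(2),s["ft_force"].round(1)))
print(a)
cv2.imwrite("pics/s3.png",cv2.resize(t[130:330,150:450],None,fx=2.6,fy=2.6)[:,:,::-1])
E
```

```text
time: 11.7
tool_pos: [593.0, -151.6, 116.4]
orientation: [0.684, 0.73, 0.0, 0.001]
ft_force: [-2.4, 0.4, 13.3]
gripper_width: 26.1
finger_force: 35.0
[(np.float64(116.42), array([-3. ,  0.1, 12.5])), (np.float64(116.43), array([-2.3,  0.9, 12. ])), (np.float64(116.41), array([-2.5,  1. , 13.4])), (np.float64(116.42), array([-2.5, -0.7, 12.2]))]
```

View pics/s3.png

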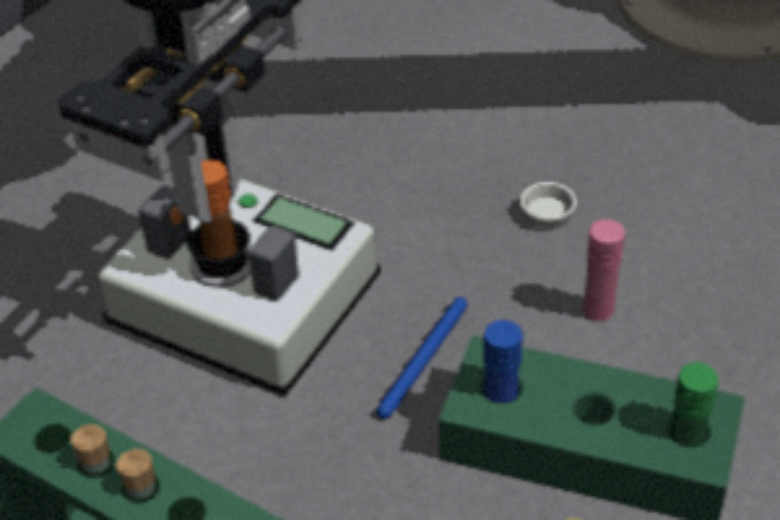

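The amber standard stands upright in the pressed cup at (220,240). Blue (503,360) and green (695,400) are still in the rack, and the pen (425,355) and dish (548,203) are where they were. The force is steady at about 12.5 N on the stop, so I'm handing in.

```bash
python3 -c "
from station import workorder;print(workorder.hand_in())"
```

```text
the job is handed in; nothing more can be done
None
```

The amber standard is in the meter's cup, held upright on the hard stop at about 12.5 N with the grip kept. The job is handed in at about 12 s, and the other standards, pen and dish are undisturbed.

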